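Refit the eye-shield post on a glass grinder

TASK

The glass grinder is unplugged for refitting its eye shield: press its small start button to prove the machine dead, then its big mushroom stop button so that it is left switched off. Then take the steel shield post out of the wooden block, pass it foot first down through the upper and then the lower bushing of the bracket on the grinder's side, and finish while still holding it there, upright and still, with the foot showing below the lower bushing but clear of the bench, so that a mate can tighten the clamp screw. Leave the other things where they stand.

Things in the scene. Friction and masses are not known exactly. Their poses are not given: they have to be found in the camera images.
- grinder: Bench glass grinder, fixed: white case 220 x 240 x 120 mm, grid top, dark red band; bit on top up to z 154 mm. Origin: centre of its underside, on the bench; z up, -x its front, +y its left flank with the aluminium post bracket (two lugs, one above the other, reaching 51 mm out), -y its right flank with the grey switch box (75 mm out, top at z 91 mm). Turned up to 0.3 rad.
- upper_bush (a point): Centre of the top mouth of the upper bushing, 107 mm above the bench: an upright through bore of 12.4 mm in a lug 36 x 46 x 12 mm (underside at 95 mm). The bore axis lies 28 mm out from the case wall; a clamp screw with a small black knob sticks out of the lug's front and is not in the bore.
- lower_bush (a point): Centre of the top mouth of the lower bushing, 57 mm above the bench: same bore and lug (underside at 45 mm), exactly below the upper one on the same upright axis.
- post: Loose eye-shield post, about 100 g: steel rod, 10 mm diameter, 120 mm long, tapered over the last 8 mm to a flat 6 mm foot; on top an aluminium clamp head, 20 mm diameter, 30 mm high (150 mm overall). Origin: centre of the foot; z up along the rod to the head. Starts upright in an outer hole of the wooden block, foot 20 mm above the bench; lifts straight out (40 mm deep).
- post_head (a point): Middle of the post's head, on its axis, 135 mm above the foot: where to grip.
- block: Wooden bench block, fixed, 70 x 170 x 60 mm; origin: centre of its underside; y along its length. Three holes of 11.5 mm, 40 mm deep, along its length, 45 mm apart; the post stands in one outer hole, the screwdriver in the other, in either order, 90 mm apart.
- screwdriver: Bystander: screwdriver with a black handle of 29 mm diameter, standing blade down in the block, top 142 mm above the bench. Origin: tip of the blade.
- start (a joint): Start button, the small one (22 mm across): 0 up, 0.006 m fully pressed; springs back. About 1.5 N to start moving, 5 N fully down. Pressed counts beyond 0.0045.
- start_top (a point): Middle of the start button's flat top, about 102 mm above the bench when up; pressed straight down. On the switch box, nearer to the grinder's front.
- stop (a joint): Stop button, the big mushroom (40 mm across): 0 up, 0.006 m fully pressed; springs back; same spring. Pressed counts beyond 0.0045.
- stop_top (a point): Middle of the top of the mushroom stop button, about 114 mm above the bench when up; pressed straight down. 72 mm behind the start button.
- shield: Bystander: clear eye shield lying flat, 115 x 165 x 4 mm, with a steel arm. Origin: centre of its underside.
- water_bottle: Bystander: water bottle, 64 mm across, 200 mm tall. Origin: centre of its underside.
- cleaner_can: Bystander: can of glass cleaner, 66 mm across, 210 mm tall. Origin: centre of its underside.
There are look-alikes about, which are no part of the job. What is shaped like the post but green or yellow is not meant.

How it is judged:
On the way, in this order (a step that is already met when the one before it is completed fails the run):
1. the start button is pressed (stop button up) (value of joint start above 0.0045 m and value of joint stop below 0.002 m), for 0.05 s.
2. then the stop button is pressed (start button up) (value of joint stop above 0.0045 m and value of joint start below 0.002 m), for 0.05 s.
3. the post's foot has come down through the upper bushing and is not yet in the lower one (height (world z) of post between 0.058 and 0.094 m and horizontal distance between post and upper_bush below 0.008 m and horizontal distance between post_head and upper_bush below 0.015 m and contact force between the fingers and post above 0.5 N), for 0.05 s.
At the end, for the whole second after the job is handed in: The gripped post (over 1 N) spans both bushings: foot 3 mm or more below the lower lug (below z 42 mm) and 4 mm or more off the bench, within 4 mm of the bore axis, head within 6 mm, upright within 0.08 rad, still (under 20 mm/s); both buttons up (height (world z) of post between 0.004 and 0.042 m and horizontal distance between post and lower_bush below 0.004 m and horizontal distance between post_head and upper_bush below 0.006 m and angle between post's own z axis and vertical below 0.08 rad and contact force between the fingers and post above 1 N and linear speed of post below 0.02 m/s and value of joint each of start, stop below 0.002 m); the arm keeps its last pose, push and grip.
It fails at once if the screwdriver is knocked over, taken out or pushed away (25 mm) (distance of screwdriver from where it was at the start of the episode above 0.025 m).
It fails at once if the water bottle is knocked over, taken out or pushed away (25 mm) (distance of water_bottle from where it was at the start of the episode above 0.025 m).
It fails at once if the cleaner can is knocked over, taken out or pushed away (25 mm) (distance of cleaner_can from where it was at the start of the episode above 0.025 m).
It fails at once if the shield is knocked over, taken out or pushed away (25 mm) (distance of shield from where it was at the start of the episode above 0.025 m).
It fails at once if the start button is pressed again once the post has been taken up (value of joint start above 0.0045 m and distance of post from where it was at the start of the episode above 0.03 m).
It also fails if it takes over 70 s, if anything falls off the work surface, if the arm or the gripper's body presses on something with over 40 N, if the wrist force passes 120 N, or if a joint passes its speed limit or range.

ROBOT

A 7-joint arm with a two-finger parallel gripper is mounted at the origin on the work surface. World frame = base frame: x ahead of the robot, y to its left, z up, the work surface at z = 0. Lengths are in m, angles in rad, forces in N, time in s.
With the tool pointing down it reaches from about 0.425 to 0.95 m from the base axis. Payload 4.7 kg.
Tool frame: the origin (TCP) lies at the very end of the fingers, on their centre line; the grasp point (between the pads) lies 19 mm behind it; z points along the fingers, y is the line along which they close (so a half turn about z gives the same grasp; the last joint's range is limited). The gripper opens to 87 mm and grips with 3 to 60 N. Pads are 19 mm wide; open, the fingers measure 117 mm over their backs; the gripper's body (75 mm by 190 mm) begins 51 mm behind the grasp point.
Start: joints at [-1.354, 0.469, -0.049, 1.532, 0.024, 1.141, -0.082], TCP at [0.164, 0.655, 0.223] pointing down, gripper open.
Joint ranges: [-2.59, 2.59], [-0.33, 1.99], [-1.39, 1.29], [0.1, 2.45], [-1.04, 4.18], [0.21, 1.99], [-2.66, 2.66]. Speed limits (rad/s): [2.57, 2.57, 3.14, 3.14, 3.14, 3.14, 3.14].

INTERFACE

Orientations are given as a unit quaternion [w, x, y, z].
In Python, from plant import r gives the robot as it stands. The module is installed in compiled form; this text tells all that it offers.
- The arm moves only by the tool servo_tool, never from a script. Its argument "moves" is one flat list of numbers, 5 for each row, row after row: the shift along the tool's x, y, z in m, then the turn about the tool's z in rad, then the closure, from 0 (fully open) to 1 (shut). A call has 1 to 20 rows; each row is the pose to reach, as a shift and turn from the pose commanded when the call began, along the tool's axes at that moment; what a row does not reach only later rows make up. A row lasts 1/8 s, in which the tool goes at most 62.5 mm and 10.7 degrees, less where a joint would pass 70% of its speed; a pose out of reach is approached as far as the arm can. A call with a gripper value outside its range is refused whole. The fingers move at their own pace and stop on an object; the grip force is fixed at half the most. Time passes only in rows, so rows that repeat a pose let the fingers close. It gives the time, the measured TCP pose, the force, the opening and the grip force at its end, in the units of the state.
- r.observe(): the state, without advancing time (a new reading comes with each control period).
- r.snapshot(name): name is "scene" or "top" or "wrist"; returns (picture, depth): 400x640x3 uint8, red, green, blue; 400x640 float32, m along the optical axis (not along the pixel's ray), 0 where there is no reading.
- r.get_calibration(name): a dict with "intrinsics" (3x3 intrinsics, pixels), "world_from_camera" (4x4, takes a point from camera to world coordinates). Camera axes: x right, y up, looking along -z (the intrinsics and any distortion apply to the point x, -y, -z); pixel columns grow to the right and rows downward; lengths in m; the calibration is good to about 2 mm. A picture is of the moment at which its call begins: read the wrist's pose just before it. get_calibration takes no time and is no camera call; for the wrist camera it gives the pose at the moment of the call.
- r.hand_in(): hands the job in; it is judged then, once.
The state is a dict: "clock": time; "joints": joint angles; "joint_vel": joint speeds; "joint_efforts": joint torques, N m; "eef_pos": TCP position; "tcp_rot": TCP orientation; "ft_force": force on the tool from outside, world axes, zero at the start; "wrist_torque": the same for the moment, N m; "gripper_width": finger opening in m; "finger_force": force on a finger pad.
Only numpy, scipy, OpenCV 4.12 (cv2) and the standard library are available. Lean on these libraries where they do the work, as an engineer would, in place of code of your own. Each camera call takes 0.05 s, during which the arm holds its last target. There are 200 camera calls.

## Working session

There is one attempt and no reset: what is moved stays moved. The work goes in short steps, Python scripts to look and compute and a tool call to move; the robot and the scene stay as the last step left them, time stands still between calls to the robot, and variables do not carry over. Pictures are saved under pics/ and viewed, at most 10 in all, crops included, and the job is handed in when it is done.

Besides the shell and the picture viewer there is one more tool, called after "Call:" by a JSON object that holds its "fn" and its "kwargs". servo_tool: Moves the arm, as the interface text tells. Its arguments: {"type":"object","properties":{"moves":{"type":"array","items":{"type":"number"}}},"required":["moves"]}

```bash
mkdir -p pics; cat > h.py <<'E'
import numpy as np, cv2
from plant import r
def snap(n):
    c=r.get_calibration(n); p,d=r.snapshot(n)
    return p,d,np.array(c["intrinsics"]),np.array(c["world_from_camera"])
def pts(d,K,T):
    v,u=np.mgrid[:d.shape[0],:d.shape[1]]
    P=np.stack([(u-K[0,2])/K[0,0]*d,-(v-K[1,2])/K[1,1]*d,-d],-1)
    return P@T[:3,:3].T+T[:3,3]
def save(p,n): cv2.imwrite("pics/"+n,cv2.cvtColor(p,cv2.COLOR_RGB2BGR))
def ray(u,v,z,K,T):
    dd=T[:3,:3]@np.array([(u-K[0,2])/K[0,0],-(v-K[1,2])/K[1,1],-1]); o=T[:3,3]
    return o+dd*(z-o[2])/dd[2]
E
python3 - <<'E'
from h import *
for n in("scene","top"):
    p,d,K,T=snap(n); save(p,n+"0.png"); np.savez(n+"0.npz",p=p,d=d,K=K,T=T); print(n,K.tolist(),T.round(3).tolist(),r.get_calibration(n).keys())
o=r.observe();print(o)
E
```

```text
scene [[361.60705394176813, 0.0, 320.1537965380716], [0.0, 361.60705394176813, 198.88050422734113], [0.0, 0.0, 1.0]] [[-0.856, -0.393, 0.336, 0.905], [0.517, -0.637, 0.572, 0.579], [-0.011, 0.663, 0.748, 0.892], [0.0, 0.0, 0.0, 1.0]] dict_keys(['intrinsics', 'world_from_camera'])
top [[399.30486973169843, 0.0, 322.6429353088521], [0.0, 399.30486973169843, 202.03470292460358], [0.0, 0.0, 1.0]] [[-0.015, 0.996, -0.084, 0.468], [-1.0, -0.014, 0.008, -0.035], [0.007, 0.085, 0.996, 1.089], [0.0, 0.0, 0.0, 1.0]] dict_keys(['intrinsics', 'world_from_camera'])
{'clock': 0.1, 'joints': array([-1.35389951,  0.46935813, -0.04860379,  1.53355873,  0.02408371,
        1.14100696, -0.08232654]), 'joint_vel': array([-8.40630564e-05, -2.27598753e-03,  1.02147036e-03, -2.91676946e-03,
       -7.04656084e-04,  5.27263802e-04,  1.00842114e-03]), 'joint_efforts': array([ 4.03466374e-04, -5.09169817e+01, -8.14008596e-02, -2.36827648e+01,
       -6.15417422e-02,  3.44206870e-02,  4.60954743e-05]), 'eef_pos': array([0.16409417, 0.65419854, 0.22161285]), 'tcp_rot': array([-8.62193074e-05,  1.22587621e-01,  9.92457310e-01, -8.68938895e-04]), 'ft_force': array([-0.11111346,  0.00956628,  1.03970235]), 'wrist_torque': array([-0.03062998,  0.00988089,  0.00532013]), 'finger_force': 0.0, 'gripper_width': 0.08724940348262378}
```

```bash
ls pics
```

```text
scene0.png
top0.png
```

View pics/scene0.png

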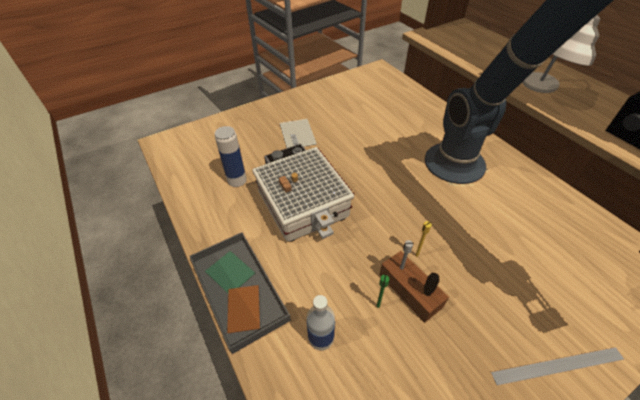

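View pics/top0.png

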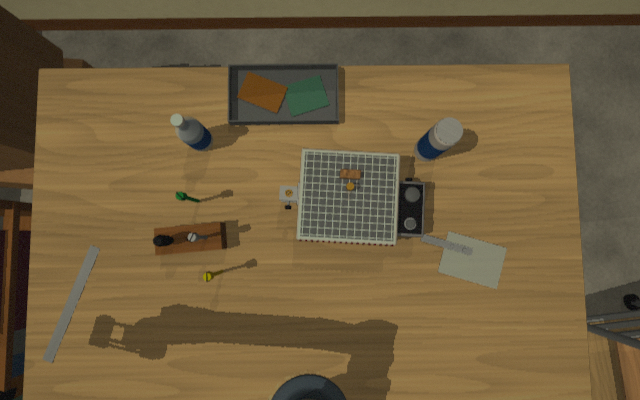

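The scene view shows the grinder at (303,190) with its bracket at (323,222), and the block at (413,285). The top view shows the start button at about (410,224) (the small, front one) and the stop mushroom at (411,194). The bracket is at (288,193).

Three things are post-shaped in the top view: green at (182,196), yellow at (208,276) and steel-grey at (192,237). Only the grey one stands in the block opposite the screwdriver (163,240), so it fits the description. I'll confirm it in a crop from close by.

```bash
python3 - <<'E'
from h import *
z=np.load("top0.npz");p,d,K,T=[z[k] for k in "pdKT"]
W=pts(d,K,T)
def reg(n,u0,u1,v0,v1,z0,z1):
    w=W[v0:v1,u0:u1].reshape(-1,3); w=w[(w[:,2]>z0)&(w[:,2]<z1)]
    if len(w): print(n,len(w),w.mean(0).round(4),w.min(0).round(3),w.max(0).round(3),((w.min(0)+w.max(0))/2).round(4))
reg("box",398,430,175,245,.08,.095)
reg("start",400,422,212,235,.097,.107)
reg("stop",398,428,180,212,.108,.12)
reg("posthead",180,205,225,250,.16,.18)
reg("screwd",150,178,228,250,.135,.15)
reg("lug",270,299,175,215,.1,.112)
reg("block",150,230,215,260,.055,.065)
reg("green",170,190,185,205,.1,.2)
reg("yellow",200,215,268,284,.1,.2)
reg("bottle",165,215,105,155,.19,.25); reg("can",410,470,110,165,.19,.25)
# grinder top angle
m=((W[...,2]>.114)&(W[...,2]<.128)); m[:, :290]=0; m[:,410:]=0
print(cv2.minAreaRect(W[m][:,:2].astype(np.float32)*1000))
m=((W[...,2]>.054)&(W[...,2]<.066)); m[:, 240:]=0; m[:,:145]=0
print(cv2.minAreaRect(W[m][:,:2].astype(np.float32)*1000))
for n,u,v,h in(("start",410,224,.102),("stop",412,194,.114),("lug",288,193,.107),("post",192,237,.17)): print(n,ray(u,v,h,K,T).round(4))
save(np.hstack([cv2.resize(p[180:290,140:240],None,fx=4,fy=4,interpolation=2),cv2.resize(p[170:280,265:305],None,fx=4,fy=4,interpolation=2),cv2.resize(p[170:280,395:430],None,fx=4,fy=4,interpolation=2)]),"crop1.png")
E
```

```text
box 1169 [ 0.5289 -0.2648  0.0904] [ 0.462 -0.302  0.08 ] [ 0.605 -0.23   0.095] [ 0.5332 -0.2661  0.0875]
start 62 [ 0.4955 -0.2596  0.1001] [ 0.485 -0.27   0.097] [ 0.505 -0.25   0.103] [ 0.4946 -0.2598  0.1001]
stop 186 [ 0.5682 -0.261   0.1121] [ 0.548 -0.282  0.108] [ 0.603 -0.229  0.117] [ 0.5758 -0.2557  0.1127]
posthead 69 [0.4698 0.2576 0.1689] [0.461 0.249 0.161] [0.479 0.267 0.174] [0.4701 0.2578 0.1673]
screwd 85 [0.4626 0.3472 0.1402] [0.45  0.337 0.135] [0.474 0.359 0.144] [0.462  0.3476 0.1396]
lug 283 [0.5708 0.0422 0.1063] [0.536 0.017 0.101] [0.593 0.064 0.112] [0.5644 0.0405 0.1064]
block 1513 [0.466  0.2978 0.0595] [0.426 0.217 0.055] [0.506 0.391 0.065] [0.4656 0.3037 0.06  ]
green 92 [0.5673 0.2925 0.1429] [0.558 0.285 0.103] [0.577 0.305 0.152] [0.5675 0.2954 0.1276]
yellow 88 [0.3784 0.2266 0.1442] [0.367 0.218 0.1  ] [0.389 0.237 0.152] [0.378  0.2273 0.1263]
bottle 145 [0.7349 0.2861 0.1984] [0.721 0.272 0.19 ] [0.75  0.302 0.204] [0.7357 0.287  0.1969]
can 684 [ 0.6981 -0.3267  0.2071] [ 0.668 -0.36   0.19 ] [ 0.731 -0.297  0.213] [ 0.6993 -0.3285  0.2018]
((562.0843505859375, -118.19087219238281), (275.48675537109375, 229.230712890625), 85.87284088134766)
((560.3967895507812, 309.1540832519531), (382.6737365722656, 171.03395080566406), 3.3224518299102783)
start [ 0.4945 -0.259   0.102 ]
stop [ 0.5678 -0.2637  0.114 ]
lug [0.5752 0.0417 0.107 ]
post [0.4702 0.257  0.17  ]
```

View pics/crop1.png

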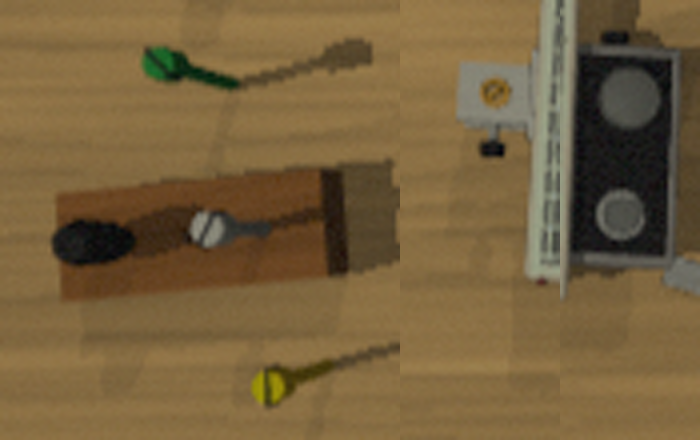

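The enlarged crop confirms the target: the steel-grey head at crop (208,230) stands in the block, opposite the black screwdriver. The green one at (163,62) and the yellow one at (268,385) stand on the bench. The bushing ring is at (495,92), and the start and stop buttons are at (620,215) and (630,97). Next I go above the post, on the way to the buttons.

Call:
{"fn": "servo_tool", "kwargs": {"moves": [-0.393,-0.311,-0.078,1.325,0,-0.393,-0.311,-0.078,1.325,0,-0.393,-0.311,-0.078,1.325,0,-0.393,-0.311,-0.078,1.325,0,-0.393,-0.311,-0.078,1.325,0,-0.393,-0.311,-0.078,1.325,0,-0.393,-0.311,-0.078,1.325,0,-0.393,-0.311,-0.078,1.325,0,-0.393,-0.311,-0.078,1.325,0,-0.393,-0.311,-0.078,1.325,0,-0.393,-0.311,-0.078,1.325,0]}}

```text
clock: 1.48
eef_pos: [0.4684, 0.2592, 0.2999]
tcp_rot: [-0.0, 0.706, 0.708, -0.001]
ft_force: [-0.9, 1.0, 0.3]
gripper_width: 0.087
finger_force: 0.0
```

```bash
python3 - <<'E'
from h import *
o=r.observe();print(o["clock"],o["eef_pos"],o["tcp_rot"],o["joints"].round(2))
p,d,K,T=snap("wrist"); save(p,"w1.png"); np.savez("w1.npz",p=p,d=d,K=K,T=T); print(K.round(1).tolist(),T.round(3).tolist())
W=pts(d,K,T); m=(W[...,2]>.158)&(W[...,2]<.18); w=W[m]; print(len(w),w.mean(0),w.min(0),w.max(0))
E
```

```text
1.475 [0.46837645 0.25915699 0.29990347] [-4.99956620e-04  7.05926990e-01  7.08284236e-01 -5.25195310e-04] [-0.92  0.18  0.39  1.78 -0.07  1.2  -0.5 ]
[[330.9, 0.0, 321.6], [0.0, 330.9, 198.0], [0.0, 0.0, 1.0]] [[1.0, -0.004, 0.0, 0.468], [0.004, 0.952, 0.305, 0.343], [-0.001, -0.305, 0.952, 0.462], [0.0, 0.0, 0.0, 1.0]]
1030 [0.62322037 0.27707373 0.16926428] [0.45940598 0.24897474 0.15800543] [0.7383502  0.29968856 0.17999666]
```

View pics/w1.png

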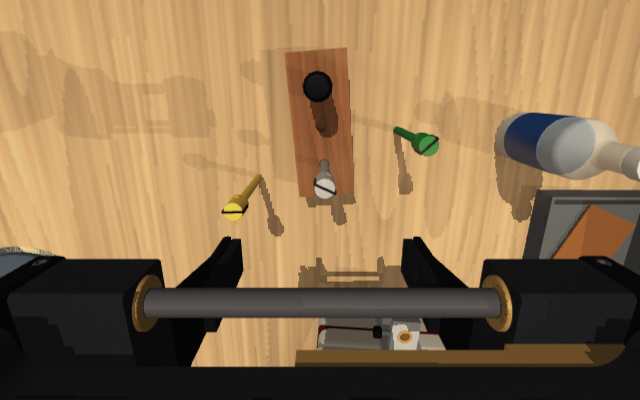

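The wrist view shows the post head at (325,187), the screwdriver at (317,87), the green decoy at (427,145), the yellow decoy at (233,211) and the bushing at (404,337). I'll measure the post and bushing from it, then plan the move to the start button.

```bash
python3 - <<'E'
from h import *
z=np.load("w1.npz");p,d,K,T=[z[k] for k in "pdKT"]
W=pts(d,K,T)
def reg(n,u0,u1,v0,v1,z0,z1):
    w=W[v0:v1,u0:u1].reshape(-1,3); w=w[(w[:,2]>z0)&(w[:,2]<z1)]
    print(n,len(w),w.mean(0).round(4),((w.min(0)+w.max(0))/2).round(4))
reg("post",308,345,170,205,.165,.175)
reg("post",308,345,170,205,.15,.18)
reg("lug",390,420,322,348,.1,.112)
print(ray(325,187,.17,K,T),ray(404.5,337,.107,K,T))
hsv=cv2.cvtColor(p,cv2.COLOR_RGB2HSV)[322:350,385:425]
m=(hsv[...,1]>90)&(hsv[...,0]>8)&(hsv[...,0]<30); v,u=np.nonzero(m); print(len(u),u.mean()+385,v.mean()+322)
print(ray(u.mean()+385,v.mean()+322,.107,K,T))
E
```

```text
post 375 [0.47   0.2589 0.1698] [0.4702 0.2584 0.1685]
post 463 [0.4701 0.2602 0.1674] [0.4701 0.2588 0.161 ]
lug 716 [0.5752 0.0438 0.1069] [0.5758 0.043  0.105 ]
[0.47062255 0.26002511 0.17      ] [0.57608967 0.03968272 0.107     ]
146 404.3150684931507 336.486301369863
[0.57578436 0.04049218 0.107     ]
```

Call:
{"fn": "servo_tool", "kwargs": {"moves": [-0.519,0.025,0,-0.6,1,-0.519,0.025,0,-0.6,1,-0.519,0.025,0,-0.6,1,-0.519,0.025,0,-0.6,1,-0.519,0.025,0,-0.6,1,-0.519,0.025,0,-0.6,1,-0.519,0.025,0,-0.6,1,-0.519,0.025,0,-0.6,1,-0.519,0.025,0,-0.6,1,-0.519,0.025,0.08,-0.6,1,-0.519,0.025,0.13,-0.6,1,-0.519,0.025,0.16,-0.6,1,-0.519,0.025,0.16,-0.6,1,-0.519,0.025,0.16,-0.6,1,-0.519,0.025,0.16,-0.6,1]}}

```text
clock: 3.4
eef_pos: [0.4962, -0.2619, 0.1424]
tcp_rot: [0.002, 0.466, 0.885, 0.0]
ft_force: [0.0, -0.2, 0.5]
gripper_width: 0.0004
finger_force: 0.0
```

```bash
python3 - <<'E'
from h import *
o=r.observe();print(o["clock"],o["eef_pos"],o["tcp_rot"],o["joints"].round(2),o["ft_force"],o["gripper_width"])
R=__import__("scipy.spatial.transform",fromlist=["Rotation"]).Rotation
q=o["tcp_rot"];M=R.from_quat(np.r_[q[1:],q[0]]).as_matrix()
for t in([.495,-.2595,.14],[.567,-.2625,.15]): print(M.T@(np.array(t)-o["eef_pos"]))
E
```

```text
3.4 [ 0.49615235 -0.2618619   0.14243279] [1.81400313e-03 4.66220468e-01 8.84666609e-01 4.18978192e-04] [-0.1   0.43  0.67  1.92 -0.33  0.9   1.33] [ 0.03442039 -0.18873675  0.47248296] 0.0003773542516844691
[0.00260658 0.00037863 0.00242638]
[-0.04059578  0.05809978 -0.00731149]
```

Call:
{"fn": "servo_tool", "kwargs": {"moves": [0.002,0,0.03,0,1,0.002,0,0.042,0,1,0.002,0,0.046,0,1,0.002,0,0.047,0,1,0.002,0,0.047,0,1]}}

```text
clock: 4.03
eef_pos: [0.4937, -0.2593, 0.0958]
tcp_rot: [-0.0, 0.467, 0.885, 0.001]
ft_force: [-4.6, 5.0, 14.4]
gripper_width: 0.0003
finger_force: 6.8
```

Call:
{"fn": "servo_tool", "kwargs": {"moves": [0,0,-0.045,0,1,0,0,-0.055,0,1,-0.043,0.058,-0.055,0,1,-0.043,0.058,-0.055,0,1,-0.043,0.058,-0.05,0,1,-0.043,0.058,-0.025,0,1,-0.043,0.058,-0.015,0,1,-0.043,0.058,-0.012,0,1,-0.043,0.058,-0.012,0,1,-0.043,0.058,-0.012,0,1]}}

```text
clock: 5.28
eef_pos: [0.5636, -0.2628, 0.1078]
tcp_rot: [-0.002, 0.467, 0.884, 0.001]
ft_force: [-6.6, 3.3, 16.2]
gripper_width: 0.0005
finger_force: 7.9
```

Call:
{"fn": "servo_tool", "kwargs": {"moves": [0,0,-0.06,0,1,0,0,-0.12,0,1,0,0,-0.18,0,1,0.484,0.215,-0.19,0.6,0,0.484,0.215,-0.19,0.6,0,0.484,0.215,-0.19,0.6,0,0.484,0.215,-0.19,0.6,0,0.484,0.215,-0.19,0.6,0,0.484,0.215,-0.19,0.6,0,0.484,0.215,-0.19,0.6,0,0.484,0.215,-0.19,0.6,0,0.484,0.215,-0.19,0.6,0,0.484,0.215,-0.15,0.6,0,0.484,0.215,-0.135,0.6,0,0.484,0.215,-0.135,0.6,0]}}

```text
clock: 7.15
eef_pos: [0.4695, 0.2566, 0.2399]
tcp_rot: [-0.0, 0.708, 0.706, -0.001]
ft_force: [0.6, -1.0, 0.2]
gripper_width: 0.0865
finger_force: 0.0
```

```bash
cat >> h.py <<'E'
from scipy.spatial.transform import Rotation as Ro
def M():
    o=r.observe();q=o["tcp_rot"];m=Ro.from_quat(np.r_[q[1:],q[0]]).as_matrix()
    print(o["clock"],o["eef_pos"].round(4),q.round(4),o["ft_force"].round(1),o["gripper_width"]);return m,o["eef_pos"]
E
python3 - <<'E'
from h import *
m,e=M()
p,d,K,T=snap("wrist"); save(p,"w2.png"); W=pts(d,K,T)
w=W.reshape(-1,3); w=w[(abs(w[:,0]-.47)<.02)&(abs(w[:,1]-.2585)<.02)]
t=w[(w[:,2]>.164)&(w[:,2]<.176)]; print(len(t),t.mean(0),(t.min(0)+t.max(0))/2)
print(m.T@(np.array([.4702,.2585,.145])-e))
E
```

```text
7.15 [0.4695 0.2566 0.2399] [-1.000e-04  7.079e-01  7.063e-01 -1.100e-03] [ 0.6 -1.   0.2] 0.0865393022646325
565 [0.47011968 0.25922099 0.16964215] [0.47014909 0.25876368 0.167973  ]
[0.00199643 0.0008247  0.09488384]
```

View pics/w2.png

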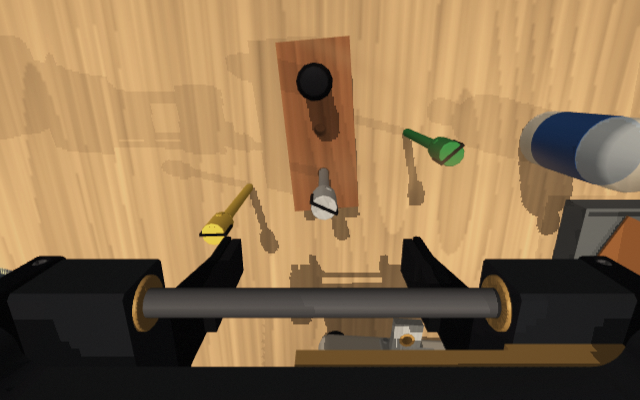

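The wrist view shows the grey post head centred between the open fingers at (323,205). The green decoy at (450,152) and the yellow one at (213,232) are well clear. I'll grip now.

Call:
{"fn": "servo_tool", "kwargs": {"moves": [0.002,0.001,0.05,0,0,0.002,0.001,0.09,0,0,0.002,0.001,0.104,0,0,0.002,0.001,0.104,0,0,0.002,0.001,0.104,0,0.5,0.002,0.001,0.104,0,1,0.002,0.001,0.104,0,1,0.002,0.001,0.104,0,1,0.002,0.001,0.104,0,1,0.002,0.001,0.104,0,1]}}

```text
clock: 8.45
eef_pos: [0.4709, 0.2602, 0.1365]
tcp_rot: [-0.0, 0.707, 0.707, -0.0]
ft_force: [-0.4, 0.2, -0.8]
gripper_width: 0.0351
finger_force: 0.0
```

Call:
{"fn": "servo_tool", "kwargs": {"moves": [0,0,0,0,1,0,0,0,0,1,0,0,0,0,1,0,0,0,0,1]}}

```text
clock: 8.95
eef_pos: [0.4709, 0.2602, 0.1365]
tcp_rot: [-0.0, 0.707, 0.707, -0.0]
ft_force: [-0.6, -0.4, 0.2]
gripper_width: 0.0192
finger_force: 30.0
```

Call:
{"fn": "servo_tool", "kwargs": {"moves": [0,0,-0.03,0,1,0,0,-0.06,0,1,0,0,-0.1,0,1,0,0,-0.13,0,1,0,0,-0.13,0,1,-0.05,0.024,-0.13,0,1,-0.1,0.048,-0.13,0,1,-0.15,0.072,-0.13,0,1,-0.19,0.09,-0.13,0,1,-0.22,0.105,-0.13,0,1,-0.22,0.105,-0.13,0,1,-0.22,0.105,-0.13,0,1,-0.22,0.105,-0.13,0,1]}}

```text
clock: 10.58
eef_pos: [0.5753, 0.0418, 0.2658]
tcp_rot: [-0.001, 0.706, 0.708, -0.0]
ft_force: [0.8, -0.8, 0.2]
gripper_width: 0.0191
finger_force: 30.0
```

```bash
python3 - <<'E'
from h import *
m,e=M()
p,d,K,T=snap("wrist"); np.savez("w3.npz",p=p,d=d,K=K,T=T)
p2,d2,K2,T2=snap("scene"); np.savez("s3.npz",p=p2,d=d2,K=K2,T=T2)
W=pts(d,K,T)
# rod points
for z0 in np.arange(.15,.28,.01):
    w=W.reshape(-1,3); s=(abs(w[:,0]-e[0])<.02)&(abs(w[:,1]-e[1])<.02)&(abs(w[:,2]-z0-.005)<.005); w=w[s]
    if len(w)>8: print(z0.round(2),len(w),w.mean(0).round(4),((w.min(0)+w.max(0))/2).round(4)[:2])
hh=(cv2.resize(p[100:350,220:420],None,fx=2.2,fy=2.2,interpolation=2)); 
u,v=319,200
Pc=T2[:3,:3].T@(np.array([.575,.04,.15])-T2[:3,3]); u=int(K2[0,2]+K2[0,0]*Pc[0]/-Pc[2]); v=int(K2[1,2]-K2[1,1]*Pc[1]/-Pc[2]);print(u,v)
ss=cv2.resize(p2[v-50:v+50,u-32:u+32],(352,550),interpolation=2)
save(np.hstack([hh,ss]),"c3.png")
E
```

```text
10.575 [0.5753 0.0418 0.2658] [-7.000e-04  7.063e-01  7.080e-01 -3.000e-04] [ 0.8 -0.8  0.2] 0.019117403221499116
0.15 13 [0.5744 0.0436 0.1582] [0.5743 0.0424]
0.16 40 [0.5744 0.0436 0.1652] [0.5744 0.0429]
0.17 47 [0.5744 0.0437 0.1753] [0.5743 0.0432]
0.18 47 [0.5742 0.0437 0.1853] [0.5743 0.0433]
0.19 58 [0.5746 0.0433 0.195 ] [0.5744 0.0421]
0.2 64 [0.5745 0.0435 0.2052] [0.5744 0.0431]
0.21 70 [0.5742 0.0436 0.2152] [0.5744 0.0431]
0.22 80 [0.5747 0.0436 0.2253] [0.5745 0.0424]
0.23 97 [0.5744 0.0435 0.235 ] [0.5744 0.0425]
0.24 103 [0.5745 0.0436 0.2451] [0.5745 0.0428]
0.25 110 [0.5744 0.0438 0.2546] [0.5745 0.0432]
0.26 130 [0.5745 0.051  0.2676] [0.5745 0.0462]
0.27 605 [0.5745 0.0496 0.2752] [0.5745 0.0472]
0.28 829 [0.5747 0.0494 0.2851] [0.5747 0.0469]
324 205
```

View pics/c3.png

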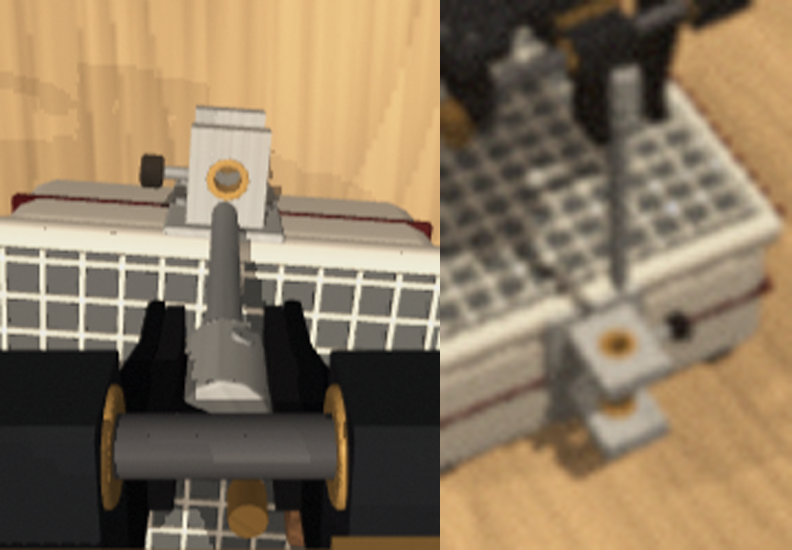

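The view shows the post hanging upright, its foot at crop (224,205). The bushing ring is at (228,180) and its bore lies just under the foot. Next I measure the rod against the ring in this same view.

```bash
python3 - <<'E'
from h import *
z=np.load("w3.npz");p,d,K,T=[z[k] for k in "pdKT"]
W=pts(d,K,T); hsv=cv2.cvtColor(p,cv2.COLOR_RGB2HSV)
m=(hsv[...,1]>110)&(hsv[...,0]>8)&(hsv[...,0]<28)&(hsv[...,2]>100)
m[:170]=0;m[195:]=0;m[:,:310]=0;m[:,338:]=0
v,u=np.nonzero(m); print(len(u),u.min(),u.max(),v.min(),v.max())
el=cv2.fitEllipse(cv2.convexHull(np.stack([u,v],1).astype(np.float32)));print(el, ray(*el[0],.107,K,T))
w=W[m];print("depth ring",w.mean(0),(w.min(0)+w.max(0))/2)
w=W[165:205,300:345].reshape(-1,3); print("lug z",np.median(w[(w[:,2]>.1)&(w[:,2]<.115)],0))
# rod silhouettes: for rows, edges by depth
Z=W[...,2]
for row in range(194,236,8):
    c=np.nonzero((Z[row,310:338]>.15)&(abs(W[row,310:338,0]-.5745)<.012))[0]+310
    print(row,c.min(),c.max(),Z[row,c].mean().round(3),W[row,c].mean(0).round(4))
E
```

```text
207 314 332 173 190
((322.99908447265625, 181.2864227294922), (17.69907569885254, 18.59004020690918), 104.49929809570312) [0.57573656 0.0405562  0.107     ]
depth ring [0.5757268  0.04020098 0.10695283] [0.57575051 0.07502124 0.24200885]
lug z [0.57476072 0.03884685 0.10715597]
194 318 326 0.162 [0.5747 0.0441 0.1621]
202 316 327 0.182 [0.5743 0.0436 0.1817]
210 311 328 0.216 [0.5747 0.0493 0.2161]
218 315 328 0.216 [0.5744 0.0436 0.2164]
226 315 333 0.244 [0.5744 0.0492 0.244 ]
234 314 329 0.243 [0.5744 0.0436 0.2431]
```

Call:
{"fn": "servo_tool", "kwargs": {"moves": [0.001,0.0013,0,0,1,0.001,0.0013,0.015,0,1,0.001,0.0013,0.03,0,1,0.001,0.0013,0.04,0,1,0.001,0.0013,0.047,0,1,0.001,0.0013,0.053,0,1,0.001,0.0013,0.053,0,1,0.001,0.0013,0.053,0,1]}}

```text
clock: 11.68
eef_pos: [0.5775, 0.0412, 0.2139]
tcp_rot: [0.0, 0.707, 0.707, 0.0]
ft_force: [0.1, -0.5, -1.1]
gripper_width: 0.0191
finger_force: 30.0
```

Call:
{"fn": "servo_tool", "kwargs": {"moves": [0,0,0.01,0,1,0,0,0.018,0,1,0,0,0.024,0,1,0,0,0.024,0,1,0,0,0.024,0,1,0,0,0.024,0,1]}}

```text
clock: 12.42
eef_pos: [0.5774, 0.0413, 0.1898]
tcp_rot: [0.0, 0.707, 0.707, 0.0]
ft_force: [0.4, 0.1, -1.2]
gripper_width: 0.0191
finger_force: 30.0
```

```bash
python3 - <<'E'
from h import *
m,e=M()
p,d,K,T=snap("wrist"); W=pts(d,K,T).reshape(-1,3)
for z0 in np.arange(.11,.2,.01):
    s=(abs(W[:,0]-e[0])<.012)&(abs(W[:,1]-e[1])<.012)&(abs(W[:,2]-z0-.005)<.005); w=W[s]
    if len(w)>8: print(z0.round(2),len(w),w.mean(0).round(4))
p2,d2,K2,T2=snap("scene")
save(np.hstack([cv2.resize(p[100:350,220:420],None,fx=2.2,fy=2.2,interpolation=2),cv2.resize(p2[155:255,292:356],(352,550),interpolation=2)]),"c4.png")
E
```

```text
12.425 [0.5774 0.0413 0.1898] [1.000e-04 7.071e-01 7.071e-01 3.000e-04] [ 0.4  0.1 -1.2] 0.019085283460281686
0.11 55 [0.5765 0.0432 0.1153]
0.12 58 [0.5768 0.0429 0.1249]
0.13 71 [0.5766 0.0431 0.1349]
0.14 78 [0.5766 0.0431 0.1452]
0.15 88 [0.5766 0.043  0.1552]
0.16 103 [0.5767 0.043  0.1651]
0.17 119 [0.5766 0.0431 0.1753]
0.18 45 [0.5773 0.0447 0.1838]
0.19 250 [0.5773 0.0479 0.1966]
```

View pics/c4.png

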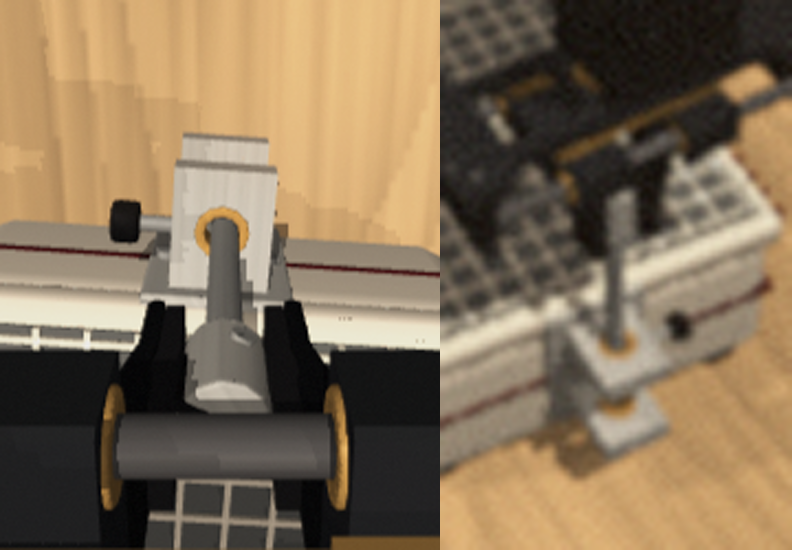

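The rod sits inside the upper ring at crop (222,232), foot not yet in the lower bushing, and is upright. It stands about 1 mm off the bore centre, so I'll trim that and lower it further.

Call:
{"fn": "servo_tool", "kwargs": {"moves": [0.0008,-0.0007,0,0,1,0.0008,-0.0007,0.006,0,1,0.0008,-0.0007,0.012,0,1,0.0008,-0.0007,0.018,0,1,0.0008,-0.0007,0.024,0,1,0.0008,-0.0007,0.03,0,1,0.0008,-0.0007,0.03,0,1]}}

```text
clock: 13.4
eef_pos: [0.5761, 0.042, 0.1589]
tcp_rot: [-0.0, 0.707, 0.707, -0.0]
ft_force: [-0.4, -0.2, -1.9]
gripper_width: 0.0193
finger_force: 30.0
```

Call:
{"fn": "servo_tool", "kwargs": {"moves": [0,0,0.006,0,1,0,0,0.012,0,1,0,0,0.017,0,1,0,0,0.017,0,1,0,0,0.017,0,1,0,0,0.017,0,1]}}

```text
clock: 14.15
eef_pos: [0.5767, 0.042, 0.1427]
tcp_rot: [0.0, 0.707, 0.707, 0.0]
ft_force: [0.3, -0.3, -1.0]
gripper_width: 0.0194
finger_force: 30.0
```

```bash
python3 - <<'E'
from h import *
m,e=M()
p,d,K,T=snap("wrist"); W=pts(d,K,T).reshape(-1,3)
for z0 in np.arange(.11,.16,.01):
    s=(abs(W[:,0]-e[0])<.012)&(abs(W[:,1]-e[1])<.012)&(abs(W[:,2]-z0-.005)<.005); w=W[s]
    if len(w)>8: print(z0.round(2),len(w),w.mean(0).round(4))
p2,d2,K2,T2=snap("scene")
save(np.hstack([cv2.resize(p[100:350,220:420],None,fx=2.2,fy=2.2,interpolation=2),cv2.resize(p2[155:255,292:356],(352,550),interpolation=2)]),"c5.png")
E
```

```text
14.15 [0.5767 0.042  0.1427] [1.000e-04 7.071e-01 7.071e-01 2.000e-04] [ 0.3 -0.3 -1. ] 0.019383083780937983
0.11 96 [0.5761 0.0437 0.115 ]
0.12 112 [0.5759 0.0438 0.125 ]
0.13 74 [0.5757 0.044  0.1331]
0.14 137 [0.5779 0.0493 0.1475]
0.15 457 [0.5767 0.0486 0.1553]
```

View pics/c5.png

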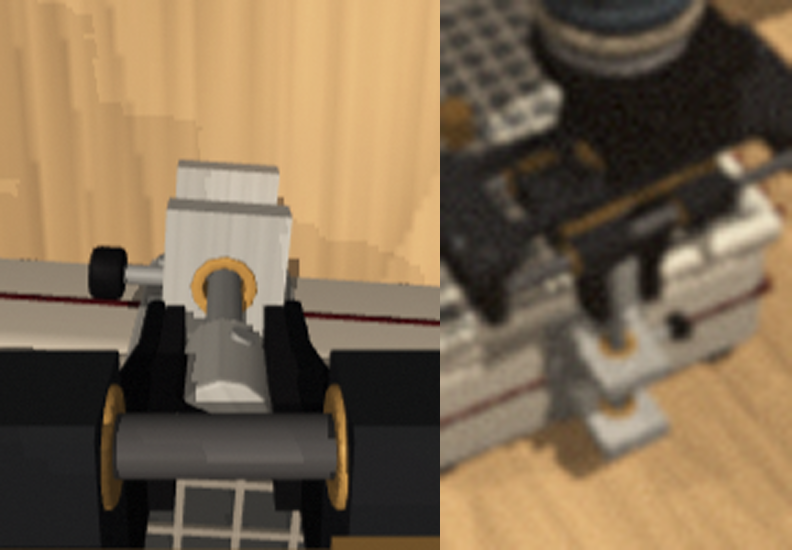

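The rod is centred in the upper ring at crop (224,285), and the head is at the same place in the grip as before, so it has not slipped. The foot is at z ≈ 0.026 m with no contact force.

```bash
python3 -c "
from plant import r
print(r.hand_in())"
```

```text
the job is handed in; nothing more can be done
None
```

I pressed start, then stop, and handed the job in with the gripper holding the post upright through both bushings, its foot about 26 mm above the bench; the hand-in returned no verdict.

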